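# Free and tighten the jar lid, then complete the tray

## Robot

A 6-joint arm with a two-finger parallel gripper is mounted at the origin on a cart in front of the work surface, level with it; the furniture and walls round the work are solid. World frame = base frame: x ahead of the robot, y to its left, z up, the work surface at z = 0. Lengths are in m, angles in rad, forces in N, time in s.
With the tool pointing down it reaches from about 0.3 to 0.95 m from the base axis. Payload 3.1 kg.
Tool frame: the origin (TCP) lies between the finger pads; the fingertips stand 14 mm ahead of it and the grasp point (between the pads) lies 5 mm behind it (arm.tip_extent is the distance from the TCP to the fingertips, in m); z points along the fingers, y is the line along which they close (so a half turn about z gives the same grasp; the last joint's range is limited). The gripper opens to 85 mm and grips with 20 to 120 N. Pads are 22 mm wide; open, the fingers measure 114 mm over their backs; the gripper's body (76 mm by 85 mm) begins 54 mm behind the grasp point. The pads swing forward as they close: fully open they stand 13 mm farther back than shut.
Start: joints at [1.251, 0.308, 1.634, -0, 1.2, -0.07], TCP at [0.155, 0.606, 0.245] pointing down, gripper open.
Joint ranges: [-3.06, 3.06], [-0.79, 1.96], [0.05, 2.63], [-1.19, 4.34], [0.05, 2.64], [-2.94, 2.94]. Speed limits (rad/s): [2.79, 2.79, 3.14, 3.14, 3.14, 3.14].

## Interface

Orientations are given as a unit quaternion [w, x, y, z].
In Python, from rig import arm, capture, calibration, search_frame, mark_of gives the robot as it stands. The module is installed in compiled form; this text tells all that it offers.
- The arm moves only by the shell command python3 -m jog 'ROWS' [FORCE]. ROWS is JSON, one flat list of numbers, 7 for each row, row after row: the opening, from 0 (shut) to 1 (fully open), then the shift along the tool's x, y, z in mm, then the turn, a rotation vector about the tool's x, y, z in degrees. A call has 1 to 20 rows; each row is the pose to reach, as a shift and turn from the pose commanded when the call began, along the tool's axes at that moment; what a row does not reach only later rows make up. A row lasts 1/12 s, in which the tool goes at most 41.7 mm and 7.16 degrees, less where a joint would pass 70% of its speed; a pose out of reach is approached as far as the arm can. A call with a gripper value outside its range is refused whole. The fingers move at their own pace and stop on an object; FORCE is the grip in N (left out, the last holds). Time passes only in rows, so rows that repeat a pose let the fingers close. It gives the time, the measured TCP pose, the force, the opening and the grip force at its end, in the units of the state.
- arm.state(): the state, without advancing time (a new reading comes with each control period).
- capture(name): name is "scene" or "top"; returns (picture, depth): 400x640x3 uint8, blue, green, red; 400x640 float32, m along the optical axis (not along the pixel's ray), 0 where there is no reading.
- calibration(name): a dict with "camera_matrix" (3x3 intrinsics, pixels), "R" (3x3) and "t" (3): a world point X has camera coordinates R X + t. Camera axes: x right, y down, z forward; pixel columns grow to the right and rows downward; lengths in m; the calibration is good to about 2 mm. A picture is of the moment at which its call begins. calibration takes no time and is no camera call.
- arm.finish_job(): hands the job in; it is judged then, once.
Trained networks look in the newest picture that a camera, given by its name, has taken for a name from the list of things; names that differ only in an ending like _2 or _b are one class to them, and where a whole thing is asked for, a point or a joint stands for the part that bears it (a point fixed in the world has none). Each returns a list of dicts, best first, with "score" (0 to 1); they miss things now and then, are a little off and sometimes report something else, mostly with a low value. They report only what shows in the picture. A call takes as long as a camera call.
- search_frame(camera, query): "location" ([x, y, z] in m, in the coordinates of the camera as it stood for that picture, good to about 4 mm: the middle of the surface that is visible of it).
- mark_of(camera, query): "location" ([x, y, z] in m, in the coordinates of the camera as it stood for that picture, good to about 4 mm: a listed point, or the origin of a listed thing).
The state is a dict: "time": time; "joint_positions": joint angles; "qvel": joint speeds; "joint_efforts": joint torques, N m; "tool_pos": TCP position; "tool_rot": TCP orientation; "contact_force": force on the tool from outside, world axes, zero at the start; "torque": the same for the moment, N m; "gripper_width": finger opening in m; "grasp_force": force on a finger pad.
Only numpy, scipy, OpenCV 4.12 (cv2) and the standard library are available. Lean on these libraries where they do the work, as an engineer would, in place of code of your own. Each camera call takes 0.05 s, during which the arm holds its last target. There are 200 camera calls.

## Task

The lid of the square jar in the wooden stand is only sitting on top of its thread: turn it back (counter-clockwise from above) until it drops into the thread, then screw it clockwise fully home. Then lift the jar out by its lid and stand it upright on the cork pad in the empty place of the tray, centred and square with the tray, so that the four jars form a neat two-by-two grid; leave the three closed jars where they stand and let go.

Things in the scene. Friction and masses are not known exactly. Their poses are not given: they have to be found in the camera images.
- jar: Square glass jar, 64 x 64 mm, 103 mm high to its mouth (body 74 mm, then a round threaded neck), 0.3 kg. Origin: centre of its underside; z up, x and y square to its sides. Three thread ribs on the neck, 120 degrees apart: at jar angles -110 to -42 (counter-clockwise from jar x), each 3 mm lower at -110, with a stop block from -120 to -110 and a gap from -42 to 0.
- jar_lid: Metal lid, 68 mm wide, 26 mm high plus a grip bar on top, 0.1 kg. Origin: centre of its lower rim, z up. Three inner lugs, 18 degrees wide, at lid angles 0, 120, 240. At the start it lies loose on the ribs, its origin 92 to 95 mm above the jar's underside; clockwise it jams on the stops. Turned back 30 to 65 degrees the lugs meet the gaps and it drops to 86 mm by its own weight if free to fall.
- lid_bar (a point): Centre of the top face of the lid's straight grip bar (52 mm long along lid x, 14 mm wide, 24 mm high), 50 mm above the lid's origin; axes as the lid's. The lid turns easily, also with the fingers loosely round the bar. Some 24 degrees past the point of dropping it meets the backs of the stops. No spring; screwed home it carries the jar.
- lug0 (a point): Centre of the lid's lug at lid angle 0, 28.5 mm from the axis, 3 mm above the lid's lower rim.
- lug1 (a point): The same for the lug at lid angle 120 degrees.
- lug2 (a point): The same for the lug at lid angle 240 degrees.
- thread_home (a point): Point of the jar where one of the lugs (any) stands when the lid is screwed fully home: jar angle -100.4 degrees, 28.5 mm from the axis, 86 mm above the jar's underside. From the dropped position the lid screws clockwise 68 to 92 degrees until its lugs meet the stops, sinking 3 mm, to 83 mm above the jar's underside.
- jar_stand: Fixed wooden stand, 92 x 92 x 30 mm, with a square recess (67 mm wide, floor 10 mm above its underside, so 20 mm deep) in which the jar stands and cannot turn. Origin at the centre of its underside; axes square to its sides, the same as the jar's at the start.
- jar_tray: Fixed square wooden tray, 164 x 164 mm, walls 22 mm high and 5 mm thick, floor 6 mm above its underside. Origin at the centre of its underside, axes square to its sides. Its four places lie 39 mm either way from the centre along x and y.
- cork_pad: Square cork pad, 68 x 68 x 2 mm, fixed on the tray's floor in the one empty place. Origin at the centre of its underside, axes as the tray's; jars stand on its top, 2 mm higher.
- closed_jar1: Closed round-cornered jar, 62 x 65 x 82 mm, loose, standing in one of the tray's places. Origin at the centre of its underside.
- closed_jar2: As closed_jar1, in another place.
- closed_jar3: As closed_jar1, in another place.

How it is judged:
By the outcome, as a careful person would: the job done as asked, in the order asked, and still so for the second after the job is handed in, with the robot touching nothing.
It also fails if it takes over 43 s, if anything falls off the work surface, if the arm or the gripper's body presses on something with over 40 N, if the wrist force passes 120 N, or if a joint passes its speed limit or range.

## Working session

There is one attempt and no reset: what is moved stays moved. The work goes in short steps, Python scripts to look and compute and a shell command to move; the robot and the scene stay as the last step left them, time stands still between calls to the robot, and variables do not carry over. Pictures are saved under pics/ and viewed, at most 11 in all, crops included, and the job is handed in when it is done.

```bash
mkdir -p pics; cat > h.py <<'E'
import numpy as np, cv2
from rig import arm, capture, calibration, search_frame, mark_of
def w(cam,p):
    c=calibration(cam); return np.array(c["R"]).T@(np.array(p)-np.array(c["t"]))
def cloud(cam,d):
    c=calibration(cam);K=np.array(c["camera_matrix"]);v,u=np.mgrid[:400,:640]
    P=np.stack([(u-K[0,2])/K[0,0]*d,(v-K[1,2])/K[1,1]*d,d],-1)
    return (P-np.array(c["t"]))@np.array(c["R"])
def pix(cam,X):
    c=calibration(cam);q=np.array(c["camera_matrix"])@(np.array(c["R"])@np.array(X)+np.array(c["t"]));return (q[:2]/q[2]).round(0)
E
python3 - <<'E'
from h import *
np.set_printoptions(precision=4,suppress=True)
ims=[]
for cam in("scene","top"):
    im,d=capture(cam);np.savez(cam,im=im,d=d);cv2.imwrite(f"pics/{cam}0.png",im)
    c=calibration(cam);print(cam,-np.array(c["R"]).T@c["t"],c["camera_matrix"][0][0])
    for q in["jar","jar_lid","lid_bar","lug0","lug1","lug2","thread_home","jar_stand","jar_tray","cork_pad","closed_jar1"]:
        for r in mark_of(cam,q)[:3]:
            X=w(cam,r["location"]);print(q,round(r["score"],2),X,pix(cam,X))
s=arm.state();print(s)
E
```

```text
scene [ 0.1761 -0.5447  0.4707] 469.9819196942765
jar 0.68 [0.5927 0.0839 0.0112] [371. 261.]
jar_lid 0.58 [0.5946 0.0866 0.1025] [373. 216.]
lid_bar 0.86 [0.5943 0.0898 0.1564] [373. 187.]
lid_bar 0.47 [0.5948 0.0843 0.1049] [374. 215.]
lug0 0.88 [0.5999 0.1121 0.1081] [368. 207.]
lug0 0.85 [0.6128 0.0628 0.1065] [389. 217.]
lug0 0.68 [0.5679 0.0788 0.1078] [362. 218.]
lug1 0.88 [0.5999 0.1121 0.1081] [368. 207.]
lug1 0.85 [0.6128 0.0628 0.1065] [389. 217.]
lug1 0.68 [0.5679 0.0788 0.1078] [362. 218.]
lug2 0.88 [0.5999 0.1121 0.1081] [368. 207.]
lug2 0.85 [0.6128 0.0628 0.1065] [389. 217.]
lug2 0.68 [0.5679 0.0788 0.1078] [362. 218.]
thread_home 0.78 [0.6033 0.0549 0.0976] [387. 224.]
jar_stand 0.77 [0.594  0.0888 0.0029] [371. 263.]
jar_tray 0.86 [0.4853 0.1841 0.0056] [296. 254.]
cork_pad 0.63 [0.4631 0.1317 0.008 ] [297. 268.]
closed_jar1 0.87 [0.4296 0.2066 0.0066] [265. 255.]
closed_jar1 0.86 [0.4981 0.2407 0.0068] [291. 239.]
closed_jar1 0.73 [0.5936 0.0865 0.1538] [373. 190.]
top [0.4778 0.1286 0.9807] 501.41047074696553
jar 0.68 [0.5917 0.087  0.0097] [368. 176.]
jar_lid 0.9
[... 704 characters left out ...]
.4637 0.137  0.009 ] [340. 242.]
closed_jar1 0.65 [0.5013 0.2434 0.0125] [286. 221.]
closed_jar1 0.58 [0.4855 0.1871 0.0035] [315. 230.]
closed_jar1 0.57 [0.5417 0.1703 0.0076] [324. 201.]
{'time': 1.2, 'joint_positions': array([ 1.2513,  0.3081,  1.6338,  0.    ,  1.1997, -0.0697]), 'qvel': array([ 0.0013, -0.0016,  0.0003, -0.0008,  0.0019,  0.0001]), 'joint_efforts': array([ -0.0011, -41.5292, -27.7081,  -0.0002,   0.001 ,   0.    ]), 'tool_pos': array([0.1545, 0.6056, 0.2453]), 'tool_rot': array([-0.    ,  0.1246,  0.9922,  0.    ]), 'contact_force': array([-0.5373,  0.8255, -0.0004]), 'torque': array([-0.0825,  0.0087, -0.0357]), 'grasp_force': 0.0, 'gripper_width': 0.08549978430663599}
```

View pics/scene0.png

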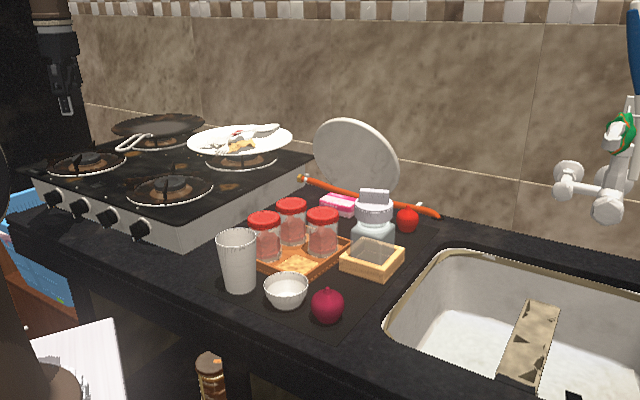

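View pics/top0.png

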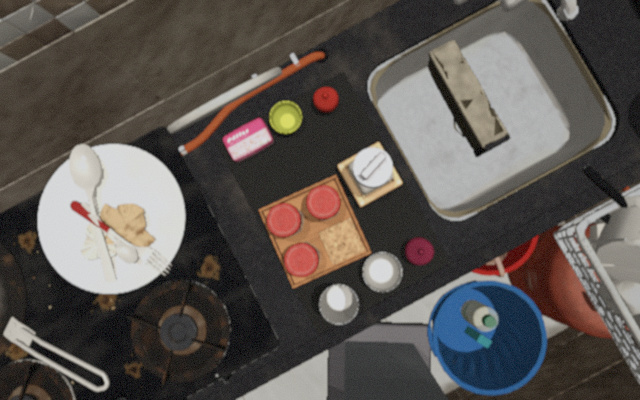

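The scene view shows the stand with the jar at (373,215), the tray at (297,255) with the closed jars, a cup at (238,262), a bowl at (286,290) and an onion at (327,305). In the top view the stand is at (370,173), the bar at (373,165), and the cork pad at (343,241).

```bash
cat > fit.py <<'E'
from h import *
np.set_printoptions(precision=4,suppress=True)
def rect(P,name):
    P=P.astype(np.float32); k=P[:,:2]*1000
    (c,s,a)=cv2.minAreaRect(k);print(name,len(k),"c",np.array(c),"size",np.array(s),"ang",a%90,"zmed",np.median(P[:,2]))
for cam in("top","scene"):
    D=np.load(cam+".npz");P=cloud(cam,D["d"]);ok=D["d"]>0
    def sel(c,r,z0,z1):
        return P[ok&(np.hypot(P[...,0]-c[0],P[...,1]-c[1])<r)&(P[...,2]>z0)&(P[...,2]<z1)]
    B=sel((.594,.087),.05,.142,.17);rect(B,cam+" bar")
    q=B[:,:2]-B[:,:2].mean(0);_,sv,V=np.linalg.svd(q,full_matrices=False);print(" pca",np.degrees(np.arctan2(V[0,1],V[0,0])),B.mean(0))
    L=sel((.594,.087),.05,.115,.14);rect(L,cam+" lidtop")
    rect(sel((.594,.087),.067,.022,.037),cam+" stand")
    rect(sel((.484,.187),.118,.014,.027),cam+" traywall")
    for nm,c in(("c1",(.43,.207)),("c2",(.5,.242)),("c3",(.54,.17))):
        rect(sel(c,.05,.06,.11),cam+nm)
im=np.load("top.npz")["im"];hsv=cv2.cvtColor(im,cv2.COLOR_BGR2HSV)
c=im[140:310,240:420];cv2.imwrite("pics/topc.png",cv2.resize(c,None,fx=3.3,fy=3.3,interpolation=cv2.INTER_CUBIC))
E
python3 fit.py
```

```text
top bar 274 c [594.2427  85.2445] size [14.1023 51.0178] ang 49.212066650390625 zmed 0.15662189
 pca 139.13579546352767 [0.5937 0.0853 0.1561]
top lidtop 984 c [594.4776  84.5311] size [67.2862 66.2452] ang 1.2253098487854004 zmed 0.1327729
top stand 861 c [589.9427  93.2867] size [ 91.8757 110.7686] ang 30.6685733795166 zmed 0.032313693
top traywall 1034 c [476.5507 165.2451] size [197.0497 198.588 ] ang 25.718294143676758 zmed 0.024020495
topc1 968 c [438.723  205.0053] size [62.1016 73.7895] ang 82.2420425415039 zmed 0.09064844
topc2 967 c [495.9331 232.5515] size [78.0532 61.3604] ang 49.57329559326172 zmed 0.0906069
topc3 956 c [530.7285 172.598 ] size [61.5538 73.6192] ang 56.86004638671875 zmed 0.09067674
scene bar 291 c [592.2777  83.3259] size [15.4575 51.1416] ang 50.29273223876953 zmed 0.15092298
 pca -40.543067800523716 [0.5907 0.0805 0.1503]
scene lidtop 691 c [588.183   77.1137] size [52.9339 66.4875] ang 59.0278434753418 zmed 0.1308535
scene stand 874 c [587.4634  90.9831] size [ 92.1849 110.4959] ang 30.743520736694336 zmed 0.030816726
scene traywall 1167 c [493.3352 154.6858] size [182.2138 163.0267] ang 16.03635597229004 zmed 0.021221763
scenec1 834 c [439.1447 203.6753] size [79.5889 61.658 ] ang 3.3955583572387695 zmed 0.086790934
scenec2 683 c [498.8834 235.4587] size [65.0958 61.3895] ang 65.78160858154297 zmed 0.08648591
scenec3 802 c [534.7191 173.9872] size [76.1742 60.8488] ang 80.39752197265625 zmed 0.08612345
```

View pics/topc.png

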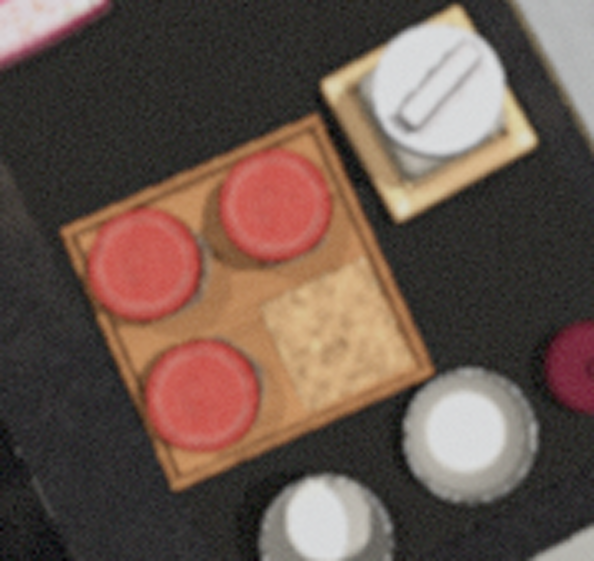

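The crop shows the tray's outer corners near (320,115), (62,232), (175,490) and (433,373), and the stand's near (460,5), (537,138), (400,222) and (322,85). The bar runs from about (400,125) to (475,45).

```bash
cat >> h.py <<'E'
from scipy.spatial.transform import Rotation as Ro
from scipy.optimize import least_squares
np.set_printoptions(precision=4,suppress=True)
def go(x,y,z,phi):
    "shift (mm) in tool axes and turn rotvec (deg) to TCP x,y,z (m), tool down, tool x at world angle phi deg"
    s=arm.state();q=s["tool_rot"];R=Ro.from_quat([q[1],q[2],q[3],q[0]])
    T=Ro.from_euler("z",phi,degrees=True)*Ro.from_euler("x",180,degrees=True)
    print("shift",R.inv().apply(np.array([x,y,z])-s["tool_pos"])*1000,"turn",np.degrees((R.inv()*T).as_rotvec()))
def square(cam,pts,side,z,x0):
    h=side/2;C=np.array([[h,h],[-h,h],[-h,-h],[h,-h]])
    def f(p):
        c,s=np.cos(p[2]),np.sin(p[2]);W=C@np.array([[c,s],[-s,c]])+p[:2]
        c=calibration(cam);X=np.c_[W,np.full(4,z)]@np.array(c["R"]).T+np.array(c["t"]);q=X@np.array(c["camera_matrix"]).T;q=q[:,:2]/q[:,2:]
        return np.concatenate([np.linalg.norm(q-a,axis=1).min(keepdims=True)*0+ (q[np.argmin(np.linalg.norm(q-a,axis=1))]-a) for a in pts])
    r=least_squares(f,x0,x_scale=[.01,.01,.1]);print("square",r.x[:2],"deg",np.degrees(r.x[2]),"px resid",r.fun.round(1));return r.x
E
python3 - <<'E'
from h import *
im=np.load("top.npz")["im"];g=cv2.cvtColor(im,cv2.COLOR_BGR2GRAY)
def ref(p):
    p=(np.array(p,np.float32)/3.3+[240,140]).astype(np.float32).reshape(-1,1,2)
    q=cv2.cornerSubPix(g,p.copy(),(4,4),(-1,-1),(3,50,.01));print((q-p).round(1).reshape(-1));return p.reshape(-1,2),q.reshape(-1,2)
a=ref([(320,115),(62,232),(175,490),(433,373)]);b=ref([(460,5),(537,138),(400,222),(322,85)])
for i in(0,1):
    square("top",a[i],.164,.022,[.484,.187,.45]);square("top",b[i],.092,.030,[.594,.087,.45])
go(.5935,.085,.20,139)
E
```

```text
[ 2.3 -3.6 -1.2 -0.9 -1.2 -0.2 -0.1  1.1]
[-1.2 -0.7 -0.2  1.  -1.1 -0.4 -1.  -1.1]
square [0.4821 0.1861] deg 25.5539624946662 px resid [-0.5  0.1 -0.1 -0.4 -0.   0.   0.6  0.3]
square [0.5937 0.0833] deg 31.54477411711548 px resid [-0.6 -0.3  0.7  0.9  0.3 -0.2 -0.5 -0.3]
square [0.4838 0.1862] deg 24.718164064568462 px resid [-2.   3.2  1.4 -1.2  0.3 -1.   0.3 -1. ]
square [0.5943 0.085 ] deg 30.84589088894603 px resid [ 0.1  0.2 -0.1 -0.1  0.1 -0.2 -0.2  0. ]
shift [-554.0316 -395.9154   45.281 ] turn [ 0.0002 -0.0005 26.6867]
```

```bash
python3 -m jog '[1,-554,-396,0,0,0,26.7, 1,-554,-396,0,0,0,26.7, 1,-554,-396,0,0,0,26.7, 1,-554,-396,0,0,0,26.7, 1,-554,-396,0,0,0,26.7, 1,-554,-396,0,0,0,26.7, 1,-554,-396,0,0,0,26.7, 1,-554,-396,0,0,0,26.7, 1,-554,-396,0,0,0,26.7, 1,-554,-396,0,0,0,26.7, 1,-554,-396,0,0,0,26.7, 1,-554,-396,0,0,0,26.7, 1,-554,-396,0,0,0,26.7, 1,-554,-396,45,0,0,26.7, 1,-554,-396,45,0,0,26.7, 1,-554,-396,45,0,0,26.7, 1,-554,-396,45,0,0,26.7, 1,-554,-396,45,0,0,26.7, 1,-554,-396,45,0,0,26.7]' 30
python3 - <<'E'
from h import *
go(.5935,.085,.149,139)
# tray edge fit: for each side, find wood/dark transition along normals in the earlier top picture
D=np.load("top.npz");im=cv2.GaussianBlur(D["im"],(0,0),.7).astype(float);r=im[...,2]
from scipy.ndimage import map_coordinates
def edges(side,z,p):
    c=calibration("top")
    for it in range(8):
        rows=[];rh=[];th=p[2];R2=np.array([[np.cos(th),-np.sin(th)],[np.sin(th),np.cos(th)]])
        offs=np.arange(-.008,.008,.0004)
        for k in range(4):
            n=np.array([np.cos(k*np.pi/2),np.sin(k*np.pi/2)]);t=np.array([-n[1],n[0]])
            o=[]
            for u in np.linspace(-.38,.38,25)*side:
                W=np.array([R2@(n*(side/2+e)+t*u)+p[:2] for e in offs])
                X=np.c_[W,np.full(len(W),z)]@np.array(c["R"]).T+np.array(c["t"]);q=X@np.array(c["camera_matrix"]).T;q=q[:,:2]/q[:,2:]
                pr=map_coordinates(r,[q[:,1],q[:,0]],order=1);g=-np.gradient(pr)
                i=g.argmax();
                if g[i]>3:o.append((u,offs[i]))
            o=np.array(o);m=np.median(o[:,1]);o=o[abs(o[:,1]-m)<.0015]
            rh.append((k,len(o),o[:,1].mean(),np.polyfit(o[:,0],o[:,1],1)[0]))
        e=[x[2] for x in rh]
        # slope = d offset/du = rotation
        p=p+0.7*np.r_[R2@np.array([(e[0]-e[2])/2,(e[1]-e[3])/2]),-np.mean([x[3] for x in rh])*1]
    print(p[:2],np.degrees(p[2]));print([(x[1],round(x[2]*1000,2),round(np.degrees(x[3]),2)) for x in rh])
edges(.164,.022,np.r_[.483,.186,np.radians(25.3)])
edges(.092,.030,np.r_[.5943,.085,np.radians(30.8)])
im2,d=capture("scene");cv2.imwrite("pics/s1.png",cv2.resize(im2[100:320,220:500],None,fx=2.5,fy=2.5))
E
```

```text
time: 2.78
tool_pos: [0.5935, 0.0839, 0.1995]
tool_rot: [-0.001, 0.352, 0.936, -0.0]
contact_force: [-0.2, -0.7, 0.1]
gripper_width: 0.0858
grasp_force: 0.0
shift [ 0.6359  0.919  50.4583] turn [-0.0554 -0.0906 -0.1636]
[0.4833 0.1875] 25.660842142608896
[(25, np.float64(1.36), np.float64(-0.17)), (21, np.float64(0.9), np.float64(0.25)), (25, np.float64(1.38), np.float64(0.05)), (25, np.float64(1.02), np.float64(0.04))]
[0.5942 0.0847] 30.553377978172392
[(25, np.float64(1.31), np.float64(-0.62)), (25, np.float64(1.36), np.float64(0.27)), (25, np.float64(1.33), np.float64(-0.1)), (17, np.float64(1.36), np.float64(0.39))]
```

```bash
python3 -m jog '[0.32,0,1,0,0,0,0, 0.32,0,1,0,0,0,0, 0.32,0,1,10,0,0,0, 0.32,0,1,30,0,0,0, 0.32,0,1,40,0,0,0, 0.32,0,1,46,0,0,0, 0.32,0,1,49,0,0,0, 0.32,0,1,49,0,0,0]'
python3 - <<'E'
from h import *
print(arm.tip_extent);im2,d=capture("scene");cv2.imwrite("pics/s1.png",cv2.resize(im2[110:310,260:480],None,fx=2.7,fy=2.7))
E
```

```text
time: 3.5
tool_pos: [0.5934, 0.0859, 0.1503]
tool_rot: [-0.001, 0.35, 0.937, -0.0]
contact_force: [-0.7, -0.2, 0.7]
gripper_width: 0.0273
grasp_force: 0.0
0.014
```

View pics/s1.png

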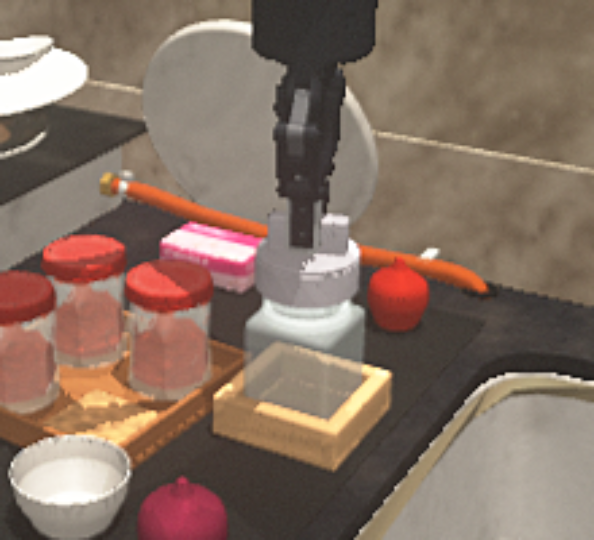

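The fingers straddle the bar; the near finger is at crop x≈303 and the bar spans 270–350, so the gripper seems a few mm off along the bar. I'll measure that.

```bash
python3 - <<'E'
from h import *
u=np.array([np.cos(np.radians(-40.9)),np.sin(np.radians(-40.9))]);n=np.array([-u[1],u[0]])
for cam in("scene","top"):
    im,d=capture(cam);P=cloud(cam,d);tc=arm.state()["tool_pos"][:2]
    a=(P[...,:2]-tc)@u*1000;b=(P[...,:2]-tc)@n*1000
    m=(d>0)&(abs(a)<45)&(abs(b)<35)
    for z0,z1 in((.136,.144),(.144,.152),(.16,.17),(.17,.18)):
        k=m&(P[...,2]>z0)&(P[...,2]<z1);dark=k&(im.max(-1)<90);lt=k&(im.min(-1)>110)
        for nm,q in(("dark",dark),("light",lt)):
            if q.sum()>5:print(cam,z0,nm,q.sum(),"along",np.percentile(a[q],[2,50,98]),"across",np.percentile(b[q],[2,98]))
E
```

```text
scene 0.136 light 97 along [-24.6517   6.8334  25.3723] across [-21.2336  -5.2361]
scene 0.144 dark 33 along [-6.1599  0.1856  7.5597] across [-29.5126  -8.4189]
scene 0.144 light 86 along [-24.6348  10.073   25.3903] across [-21.5522  -5.6918]
scene 0.16 dark 57 along [-6.5149  1.8018 10.2478] across [-29.4221  15.2415]
scene 0.16 light 20 along [-11.2308   7.5934   9.7678] across [-22.0873 -17.6435]
scene 0.17 dark 51 along [-7.9873  0.2934 11.2134] across [-29.8132  18.9154]
scene 0.17 light 7 along [-11.1466   7.4578   9.3034] across [-21.2283  13.7994]
top 0.136 light 6 along [-28.1695 -25.3384 -18.6341] across [-27.9364  16.2699]
```

```bash
python3 -m jog '[0.195,0,0,0,0,0,0, 0.195,0,0,0,0,0,0, 0.195,0,0,0,0,0,-6, 0.195,0,0,0,0,0,-12, 0.195,0,0,0,0,0,-18, 0.195,0,0,0,0,0,-24, 0.195,0,0,0,0,0,-30, 0.195,0,0,0,0,0,-36, 0.195,0,0,0,0,0,-42, 0.195,0,0,0,0,0,-46, 0.195,0,0,0,0,0,-50, 0.195,0,0,0,0,0,-53, 0.195,0,0,0,0,0,-56, 0.195,0,0,0,0,0,-56, 0.195,0,0,0,0,0,-56]' 20
cat > look.py <<'E'
from h import *
import sys
im,d=capture("scene");P=cloud("scene",d);c=np.array([.594,.085]);m=(d>0)&(np.hypot(P[...,0]-c[0],P[...,1]-c[1])<.045)&(im.min(-1)>100)
z=P[...,2][m&(P[...,2]>.1)];print("z hist top/peaks",np.percentile(z,[50,95,99,100]))
h,e=np.histogram(z,np.arange(.1,.165,.002));print(dict(zip((e[:-1]*1000).round().astype(int),h)))
for cam in("scene","top"):
    if cam=="top":capture(cam)
    for q in("lid_bar","jar_lid","lug0","thread_home"):
        for r in mark_of(cam,q)[:3]:
            if r["score"]>.4:
                X=w(cam,r["location"]);print(cam,q,round(r["score"],2),X,"ang",np.degrees(np.arctan2(X[1]-.085,X[0]-.594)).round(0))
s=arm.state();print(s["contact_force"],s["torque"],s["gripper_width"],s["tool_pos"])
cv2.imwrite("pics/%s.png"%sys.argv[1],cv2.resize(im[120:290,290:460],None,fx=3.4,fy=3.4))
E
python3 look.py s2
```

```text
time: 4.9
tool_pos: [0.5944, 0.0855, 0.1517]
tool_rot: [0.0, -0.13, 0.992, -0.0]
contact_force: [0.1, -1.4, -0.0]
gripper_width: 0.0169
grasp_force: 0.3
z hist top/peaks [0.1248 0.3278 0.3319 0.3336]
{np.int64(100): np.int64(38), np.int64(102): np.int64(37), np.int64(104): np.int64(41), np.int64(106): np.int64(32), np.int64(108): np.int64(46), np.int64(110): np.int64(39), np.int64(112): np.int64(39), np.int64(114): np.int64(40), np.int64(116): np.int64(37), np.int64(118): np.int64(45), np.int64(120): np.int64(35), np.int64(122): np.int64(177), np.int64(124): np.int64(135), np.int64(126): np.int64(20), np.int64(128): np.int64(29), np.int64(130): np.int64(26), np.int64(132): np.int64(25), np.int64(134): np.int64(12), np.int64(136): np.int64(20), np.int64(138): np.int64(24), np.int64(140): np.int64(13), np.int64(142): np.int64(18), np.int64(144): np.int64(18), np.int64(146): np.int64(39), np.int64(148): np.int64(10), np.int64(150): np.int64(4), np.int64(152): np.int64(7), np.int64(154): np.int64(6), np.int64(156): np.int64(5), np.int64(158): np.int64(4), np.int64(160): np.int64(8), np.int64(162): np.int64(4)}
scene lid_bar 0.87 [0.5951 0.085  0.1493] ang 1.0
scene jar_lid 0.85 [0.5942 0.0842 0.0986] ang -75.0
scene lug0 0.71 [0.5868 0.0572 0.0992] ang -105.0
scene lug0 0.64 [0.5962 0.0859 0.0997] ang 23.0
scene lug0 0.63 [0.6212 0.0863 0.0971] ang 3.0
scene thread_home 0.8 [0.6062 0.0564 0.0987] ang -67.0
top lid_bar 0.48 [0.597  0.0876 0.146 ] ang 41.0
top jar_lid 0.56 [0.5966 0.087  0.0989] ang 37.0
top lug0 0.74 [0.5851 0.0603 0.1019] ang -110.0
top lug0 0.65 [0.5749 0.1101 0.1009] ang 127.0
top lug0 0.63 [0.5924 0.0887 0.0064] ang 114.0
[ 0.8269 -0.9415  0.7743] [-0.1088 -0.1018  0.062 ] 0.016539634004997143 [0.5942 0.0856 0.1513]
```

View pics/s2.png

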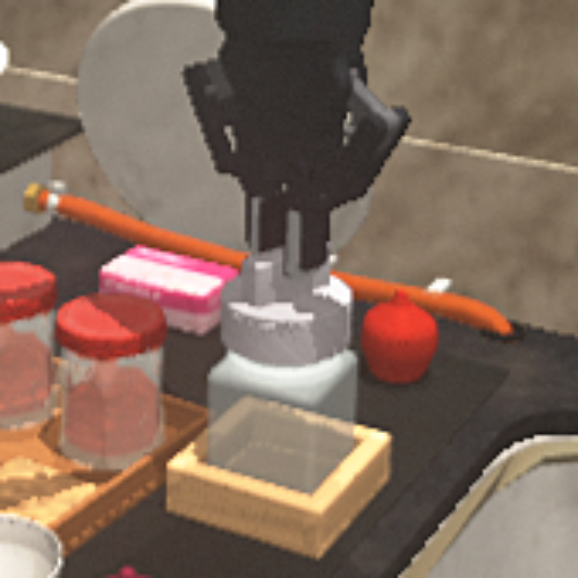

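The lid has dropped: its top went from 131 to 123 mm, and the crop shows it seated at (285,320). Next I lower the fingers and screw it clockwise with them loose.

```bash
python3 -m jog '[0.195,0,0,5,0,0,0, 0.195,0,0,9,0,0,0, 0.195,0,0,9,0,0,6, 0.195,0,0,9,0,0,12, 0.195,0,0,9,0,0,18, 0.195,0,0,9,0,0,25, 0.195,0,0,9,0,0,32, 0.195,0,0,9,0,0,39, 0.195,0,0,9,0,0,46, 0.195,0,0,10,0,0,53, 0.195,0,0,10,0,0,60, 0.195,0,0,11,0,0,67, 0.195,0,0,11,0,0,73, 0.195,0,0,11,0,0,79, 0.195,0,0,11,0,0,83, 0.195,0,0,11,0,0,86]'
python3 look.py s3; python3 -c "
from h import *
print(Ro.from_quat(np.roll(arm.state()['tool_rot'],-1)).as_matrix()[:,0])"
```

```text
time: 6.73
tool_pos: [0.5933, 0.0859, 0.1393]
tool_rot: [-0.001, 0.582, 0.813, -0.0]
contact_force: [-0.4, -0.7, -0.2]
gripper_width: 0.0168
grasp_force: 0.6
z hist top/peaks [0.1224 0.3164 0.3197 0.3211]
{np.int64(100): np.int64(37), np.int64(102): np.int64(45), np.int64(104): np.int64(34), np.int64(106): np.int64(41), np.int64(108): np.int64(43), np.int64(110): np.int64(30), np.int64(112): np.int64(42), np.int64(114): np.int64(36), np.int64(116): np.int64(50), np.int64(118): np.int64(38), np.int64(120): np.int64(199), np.int64(122): np.int64(78), np.int64(124): np.int64(23), np.int64(126): np.int64(22), np.int64(128): np.int64(18), np.int64(130): np.int64(19), np.int64(132): np.int64(19), np.int64(134): np.int64(23), np.int64(136): np.int64(21), np.int64(138): np.int64(12), np.int64(140): np.int64(20), np.int64(142): np.int64(23), np.int64(144): np.int64(34), np.int64(146): np.int64(16), np.int64(148): np.int64(5), np.int64(150): np.int64(5), np.int64(152): np.int64(5), np.int64(154): np.int64(4), np.int64(156): np.int64(4), np.int64(158): np.int64(5), np.int64(160): np.int64(5), np.int64(162): np.int64(0)}
scene jar_lid 0.61 [0.5956 0.087  0.0964] ang 51.0
scene lug0 0.97 [0.5667 0.0874 0.098 ] ang 175.0
scene lug0 0.9 [0.6069 0.0565 0.0975] ang -66.0
scene lug0 0.88 [0.6075 0.1046 0.0987] ang 56.0
scene thread_home 0.89 [0.6068 0.0581 0.0963] ang -65.0
scene thread_home 0.61 [0.4644 0.1337 0.0074] ang 159.0
top lid_bar 0.45 [0.5953 0.0896 0.1451] ang 74.0
top jar_lid 0.74 [0.5944 0.0862 0.0977] ang 70.0
top lug0 0.71 [0.5666 0.0886 0.0994] ang 173.0
[-0.1705  0.4592 -0.9507] [-0.0936  0.0955  0.0261] 0.0166811463023964 [0.594  0.0857 0.1402]
[-0.3257  0.9455  0.0001]
```

```bash
python3 -m jog '[0.195,0,0,0,0,0,2, 0.195,0,0,0,0,0,4, 0.195,0,0,0,0,0,5, 0.195,0,0,0,0,0,5]'
python3 -c "
from h import *
s=arm.state();print(s['torque'],s['tool_pos'],Ro.from_quat(np.roll(s['tool_rot'],-1)).as_matrix()[:,0])"; python3 -m jog '[0.12,0,0,0,0,0,5, 0.1,0,0,0,0,0,5, 0.1,0,0,0,0,0,5, 0.1,0,0,0,0,0,5]' 20
python3 -c "
from h import *
s=arm.state();print(s['torque'],s['joint_efforts'],s['tool_pos'],Ro.from_quat(np.roll(s['tool_rot'],-1)).as_matrix()[:,0])"
```

```text
time: 7.57
tool_pos: [0.594, 0.0856, 0.1402]
tool_rot: [-0.0, 0.616, 0.788, -0.0]
contact_force: [0.2, -0.7, -0.8]
gripper_width: 0.0164
grasp_force: 1.4
[-0.0727  0.0547  0.0329] [0.594  0.0856 0.1402] [-0.2419  0.9703 -0.0001]
time: 7.9
tool_pos: [0.5938, 0.0855, 0.1403]
tool_rot: [0.0, 0.648, 0.762, -0.001]
contact_force: [-1.9, -1.9, 0.0]
gripper_width: 0.0147
grasp_force: 36.9
[-0.24    0.3151  0.8233] [ -0.1576 -40.8657 -25.0488   0.7807  -0.5902   0.8355] [0.5938 0.0855 0.1403] [-0.1598  0.9871 -0.0009]
```

```bash
cat > bar.py <<'E'
from h import *
im,d=capture("scene");P=cloud("scene",d);tc=arm.state()["tool_pos"]
m=(d>0)&(np.hypot(P[...,0]-tc[0],P[...,1]-tc[1])<.045)&(im.min(-1)>100)
# bar top face
t=np.percentile(P[...,2][m&(P[...,2]<tc[2]+.012)],99);k=m&(P[...,2]>.128)&(P[...,2]<.148)
for f in((.6),):
    Q=P[k][:,:2];print(len(Q));(c,s,a)=cv2.minAreaRect((Q*1000).astype(np.float32));print(c,s,a)
capture("top")
for cam in("scene","top"):
    for q in("lug0","thread_home"):
        for r in mark_of(cam,q)[:3]:
            if r["score"]>.5:
                X=w(cam,r["location"]);print(cam,q,round(r["score"],2),X,"ang",np.degrees(np.arctan2(X[1]-.085,X[0]-.594)).round(0))
z=P[...,2][m&(P[...,2]>.1)];h,e=np.histogram(z,np.arange(.114,.15,.001));print(h)
D,_=capture("top");cv2.imwrite("pics/t4.png",np.hstack([cv2.resize(im[120:290,290:460],(400,400),interpolation=cv2.INTER_CUBIC),cv2.resize(D[120:220,320:420],(400,400),interpolation=cv2.INTER_CUBIC)]))
E
python3 bar.py
```

```text
199
(589.815673828125, 80.67715454101562) (26.277318954467773, 50.723045349121094) 42.208885192871094
scene lug0 0.79 [0.6017 0.0547 0.0995] ang -76.0
scene lug0 0.66 [0.5701 0.0913 0.0981] ang 165.0
scene lug0 0.65 [0.6113 0.1061 0.0979] ang 51.0
scene thread_home 0.72 [0.6059 0.0585 0.0972] ang -66.0
top lug0 0.52 [0.5694 0.0922 0.097 ] ang 164.0
[ 19  22  20  23  13  18  60 160  69  13   8   7  12   7  14   7   8  11
   8   6   9   9   9  10   7  11   5  10   8  15  18  21  10   3   3]
```

View pics/t4.png

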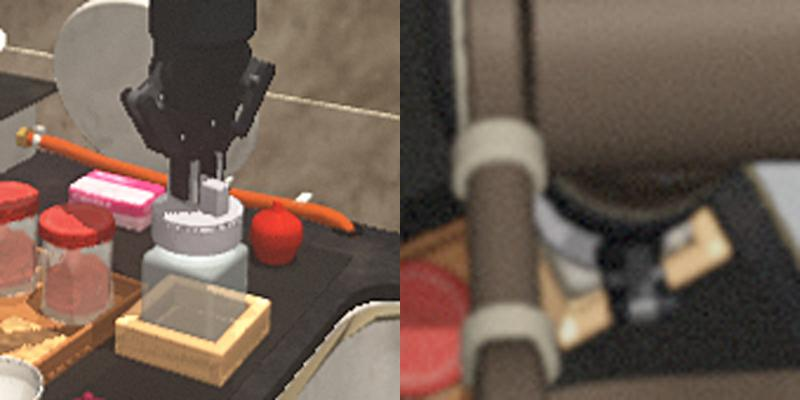

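The left panel shows the lid screwed low on the jar in the stand, with the fingers on the bar at (200,190). I'll check for the stop with a firmer grip and a little more turn.

```bash
python3 -m jog '[0.05,0,0,0,0,0,0, 0.05,0,0,0,0,0,0, 0.05,0,0,0,0,0,1.5, 0.05,0,0,0,0,0,3, 0.05,0,0,0,0,0,3]' 60
python3 -c "
from h import *
s=arm.state();x=Ro.from_quat(np.roll(s['tool_rot'],-1)).as_matrix()[:,0];print(s['torque'],s['tool_pos'],np.degrees(np.arctan2(x[1],x[0])))"; python3 bar.py
```

```text
time: 8.67
tool_pos: [0.5939, 0.0855, 0.1404]
tool_rot: [0.0, 0.668, 0.744, -0.001]
contact_force: [-3.7, -1.7, 3.7]
gripper_width: 0.014
grasp_force: 78.8
[-0.3517  0.5949  1.8766] [0.5939 0.0855 0.1404] 96.17867773500214
188
(589.2100219726562, 81.00382232666016) (24.650991439819336, 50.21194076538086) 40.216556549072266
scene lug0 0.76 [0.5983 0.0531 0.0949] ang -82.0
scene lug0 0.71 [0.5694 0.0938 0.0971] ang 160.0
scene lug0 0.67 [0.6142 0.1047 0.0961] ang 44.0
scene thread_home 0.71 [0.6006 0.0569 0.0944] ang -77.0
scene thread_home 0.66 [0.5697 0.0949 0.0963] ang 158.0
[ 19  21  22  22  18  19  59 148  77  11   9  15   9   9   9   9   8   8
  10   7   8   8  10   8   6   8   8   8  13  10  16  21   9   4   3]
```

```bash
python3 -m jog '[0.05,0,0,0,0,0,-3, 0.05,0,0,-4,0,0,-3, 0.05,0,0,-10,0,0,-3, 0.05,0,0,-20,0,0,-3, 0.05,0,0,-32,0,0,-3, 0.05,0,0,-50,0,0,-3, 0.05,0,0,-70,0,0,-3, 0.05,0,0,-88,0,0,-3, 0.05,0,0,-95,0,0,-3, 0.05,0,0,-95,0,0,-3, 0.05,0,0,-95,0,0,-3]' 60
cat > jar.py <<'E'
from h import *
im,d=capture("scene");P=cloud("scene",d)
s=arm.state();tc=s["tool_pos"];x=Ro.from_quat(np.roll(s['tool_rot'],-1)).as_matrix()[:,0];print("phi",np.degrees(np.arctan2(x[1],x[0])),s["torque"])
m=(d>0)&(np.hypot(P[...,0]-tc[0],P[...,1]-tc[1])<.06)
print("lidtop z",[(z,int((m&(abs(P[...,2]-z)<.001)).sum())) for z in np.round(np.arange(tc[2]-.03,tc[2],.002),4)])
# jar body: below lid, slices
for lo in(.128,.118,.108,.098):
    k=m&(P[...,2]>tc[2]-lo)&(P[...,2]<tc[2]-lo+.012);Q=(P[k][:,:2]*1000).astype(np.float32)
    if len(Q)>10:
        (c,sz,a)=cv2.minAreaRect(Q);print(lo,len(Q),c,sz,a)
for q in("jar","thread_home","lug0","jar_lid"):
    for r in mark_of("scene",q)[:3]:
        if r["score"]>.5:
            X=w("scene",r["location"]);print(q,round(r["score"],2),X,"ang",np.degrees(np.arctan2(X[1]-tc[1],X[0]-tc[0])).round(0))
import sys
u,v=pix("scene",tc-[0,0,.07]).astype(int);cv2.imwrite("pics/%s.png"%sys.argv[1],cv2.resize(im[v-70:v+70,u-80:u+80],None,fx=4,fy=4))
E
python3 jar.py s5
```

```text
time: 9.93
tool_pos: [0.5942, 0.0861, 0.2351]
tool_rot: [-0.0, 0.651, 0.759, 0.001]
contact_force: [-0.6, -0.2, -5.4]
gripper_width: 0.0126
grasp_force: 63.3
phi 98.85518697837868 [ 0.0572  0.0132 -0.0184]
lidtop z [(np.float64(0.204), 52), (np.float64(0.206), 43), (np.float64(0.208), 44), (np.float64(0.21), 44), (np.float64(0.212), 58), (np.float64(0.214), 49), (np.float64(0.216), 223), (np.float64(0.218), 36), (np.float64(0.22), 24), (np.float64(0.222), 27), (np.float64(0.224), 25), (np.float64(0.226), 24), (np.float64(0.228), 23), (np.float64(0.23), 32), (np.float64(0.232), 31)]
0.128 224 (582.9593505859375, 64.75394439697266) (41.11616516113281, 82.44872283935547) 56.3007926940918
0.118 298 (582.355712890625, 65.0943603515625) (41.813331604003906, 82.33477020263672) 55.13836669921875
0.108 306 (581.6488647460938, 64.30560302734375) (41.94657516479492, 81.88632202148438) 55.4632568359375
0.098 312 (583.0220336914062, 64.07125854492188) (43.51974105834961, 83.07585144042969) 57.34098815917969
jar 0.91 [0.5958 0.085  0.1038] ang -22.0
thread_home 0.8 [0.6001 0.056  0.1907] ang -77.0
lug0 0.96 [0.5721 0.0952 0.1907] ang 157.0
lug0 0.93 [0.5986 0.0544 0.1925] ang -81.0
lug0 0.64 [0.6181 0.1004 0.1924] ang 30.0
jar_lid 0.82 [0.5992 0.0877 0.1896] ang 16.0
```

View pics/s5.png

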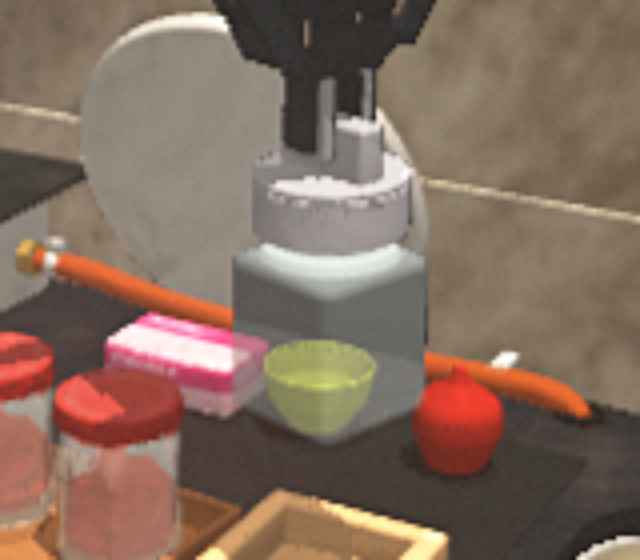

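The jar hangs from its lid, with a body edge at crop x≈325 and two faces visible. I fit its yaw and centre from the depth of those faces.

```bash
cat > yaw.py <<'E'
from h import *
def jaryaw(bottom,ctr,n=3):
    A=[]
    for i in range(n):
        im,d=capture("scene");P=cloud("scene",d)
        k=(d>0)&(np.hypot(P[...,0]-ctr[0],P[...,1]-ctr[1])<.055)&(P[...,2]>bottom+.01)&(P[...,2]<bottom+.068);A.append(P[k][:,:2])
    Q=np.vstack(A);best=None
    for a0 in np.radians(np.arange(0,90,10)):
        f=lambda p:(lambda q:np.maximum(abs(q[:,0]),abs(q[:,1]))-.032)((Q-p[:2])@np.array([[np.cos(p[2]),-np.sin(p[2])],[np.sin(p[2]),np.cos(p[2])]]))
        r=least_squares(f,[*ctr[:2],a0],loss="soft_l1",f_scale=.001,x_scale=[.01,.01,.1])
        if best is None or r.cost<best.cost:best=r
    r=best;print("jar",len(Q),r.x[:2],"yaw",np.degrees(r.x[2])%90,"rms mm",1000*np.median(abs(r.fun)))
if __name__=="__main__":
    s=arm.state();t=s["tool_pos"];jaryaw(t[2]-.1304,t)
E
python3 yaw.py
```

```text
jar 4572 [0.594  0.0835] yaw 11.320664538305046 rms mm 0.6670802562263184
```

```bash
python3 - <<'E'
from h import *
s=arm.state();tc=s["tool_pos"];u,v=pix("scene",tc-[0,0,.07]).astype(int)
for yaw in(5,11.3,15,19.3,23,27):
    t=np.radians(yaw);o=[]
    for a,b in((-1,1),(-1,-1),(1,-1)):
        X=np.array([.594,.0845])+.032*np.array([a*np.cos(t)-b*np.sin(t),a*np.sin(t)+b*np.cos(t)])
        c=calibration("scene");q=np.array(c["camera_matrix"])@(np.array(c["R"])@np.r_[X,tc[2]-.13+.05]+np.array(c["t"]));o.append((q[0]/q[2]-u+80)*4)
    print(yaw,np.round(o,1),"left/right",(o[1]-o[0])/(o[2]-o[1]))
im,d=capture("scene")
c=im[v-70:v+70,u-80:u+80].astype(float);g=cv2.GaussianBlur(cv2.cvtColor(c.astype(np.uint8),cv2.COLOR_BGR2GRAY),(0,0),.6).astype(float)
b=g[66:82].mean(0);print(b[55:110].round(0))
E
```

```text
5 [217.2 306.7 425.8] left/right 0.7509692478574204
11.3 [215.9 318.8 426. ] left/right 0.9600098979781206
15 [215.6 325.9 425.5] left/right 1.1073463100314664
19.3 [215.9 334.2 424.4] left/right 1.3107573408235624
23 [216.7 341.2 423. ] left/right 1.5236949238314774
27 [218.  348.8 421. ] left/right 1.8103050605736455
[135. 133. 105.  92.  93.  95.  97.  98. 100. 102. 104. 108. 110. 114.
 118. 121. 124. 128. 131. 134. 137. 141. 144. 148. 152. 156. 158. 157.
 156. 154. 152. 151. 149. 146. 144. 141. 139. 137. 134. 132. 129. 126.
 123. 120. 118. 116. 114. 113. 112. 108.  94. 108. 115. 115. 114.]
```

```bash
python3 -m jog '[0.05,0,0,0,0,0,-2, 0.05,0,0,0,0,0,-4, 0.05,0,0,0,0,0,-7, 0.05,0,0,0,0,0,-10, 0.05,0,0,0,0,0,-13, 0.05,0,0,0,0,0,-15, 0.05,0,0,0,0,0,-17, 0.05,0,0,0,0,0,-18, 0.05,0,0,0,0,0,-18, 0.05,0,0,0,0,0,-18]'
cat > yaw2.py <<'E'
from h import *
def fit(bottom,ctr,n=3):
    A=[]
    for i in range(n):
        im,d=capture("scene");P=cloud("scene",d)
        k=(d>0)&(np.hypot(P[...,0]-ctr[0],P[...,1]-ctr[1])<.055)&(P[...,2]>bottom+.01)&(P[...,2]<bottom+.068);A.append(P[k][:,:2])
    Q=np.vstack(A);best=None
    def f(p):
        q=abs((Q-p[:2])@np.array([[np.cos(p[2]),-np.sin(p[2])],[np.sin(p[2]),np.cos(p[2])]]))-(.032-p[3]);o=np.maximum(q,0)
        return np.hypot(o[:,0],o[:,1])+np.minimum(q.max(1),0)-p[3]
    for a0 in np.radians(np.arange(0,90,10)):
        r=least_squares(f,[*ctr[:2],a0,.006],loss="soft_l1",f_scale=.001,x_scale=[.01,.01,.1,.01],bounds=([-1,-1,-9,.0005],[1,1,9,.015]))
        if best is None or r.cost<best.cost:best=r
    r=best;s=arm.state();x=Ro.from_quat(np.roll(s['tool_rot'],-1)).as_matrix()[:,0];phi=np.degrees(np.arctan2(x[1],x[0]))
    print("jar",r.x[:2],"yaw",np.degrees(r.x[2])%90,"r",r.x[3],"med mm",1000*np.median(abs(r.fun)),"phi",phi,"lug rel",phi-180-np.degrees(r.x[2])%90,"tcp",s["tool_pos"])
s=arm.state();t=s["tool_pos"];fit(t[2]-.1304,t)
E
python3 yaw2.py; python3 yaw.py
```

```text
time: 11.22
tool_pos: [0.5941, 0.0857, 0.2353]
tool_rot: [-0.0, 0.523, 0.852, 0.0]
contact_force: [-0.1, -0.3, -5.1]
gripper_width: 0.0127
grasp_force: 63.3
jar [0.5958 0.0836] yaw 29.36351582841757 r 0.008146357611275966 med mm 0.6225299941187094 phi 116.96698845936864 lug rel -92.39652736904893 tcp [0.5941 0.0857 0.2353]
jar 4346 [0.5959 0.0838] yaw 29.145340538487094 rms mm 0.6259908277706089
```

```bash
python3 -m jog '[0.05,0,0,15,0,0,-1, 0.05,0,0,35,0,0,-1, 0.05,0,0,55,0,0,-1, 0.05,0,0,68,0,0,-1, 0.05,0,0,74,0,0,-1, 0.05,0,0,77,0,0,-1, 0.05,0,0,80,0,0,-1, 0.05,0,0,80,0,0,-1]'
```

```text
time: 12.18
tool_pos: [0.5944, 0.0864, 0.1594]
tool_rot: [-0.001, 0.515, 0.857, 0.0]
contact_force: [-8.0, 1.2, 11.1]
gripper_width: 0.0126
grasp_force: 65.5
```

```bash
python3 -m jog '[0.05,0,0,-6,0,0,0, 0.05,0,-1.5,-6,0,0,0, 0.05,0,-1.5,-6,0,0,0, 0.05,0,-1.5,-3,0,0,0, 0.05,0,-1.5,0,0,0,0, 0.05,0,-1.5,3,0,0,0, 0.05,0,-1.5,3,0,0,0]'; python3 yaw2.py
```

```text
time: 12.77
tool_pos: [0.5917, 0.0849, 0.1506]
tool_rot: [-0.001, 0.515, 0.857, -0.001]
contact_force: [-0.6, 0.3, -5.2]
gripper_width: 0.0126
grasp_force: 63.3
jar [0.5926 0.0847] yaw 30.153142813069845 r 0.0005000000000000001 med mm 0.9480192793643799 phi 117.98575637851265 lug rel -92.1673864345572 tcp [0.5926 0.085  0.1518]
```

```bash
python3 -m jog '[0.05,0,0,4,0,0,0, 0.05,0,0,8,0,0,0, 0.05,0,0,10,0,0,0, 0.05,0,0,11,0,0,0, 0.05,0,0,11,0,0,0]'
```

```text
time: 13.33
tool_pos: [0.5929, 0.085, 0.1414]
tool_rot: [0.0, 0.515, 0.857, 0.0]
contact_force: [0.0, 0.4, -3.6]
gripper_width: 0.0125
grasp_force: 63.5
```

```bash
python3 -m jog '[0.05,0,0,1,0,0,0, 0.05,0,0,1,0,0,3, 0.05,0,0,1,0,0,6, 0.05,0,0,1,0,0,9, 0.05,0,0,1,0,0,9]'; cat > tq.py <<'E'
from h import *
s=arm.state();x=Ro.from_quat(np.roll(s['tool_rot'],-1)).as_matrix()[:,0];print(s['torque'],s['contact_force'],s['tool_pos'],"phi",np.degrees(np.arctan2(x[1],x[0])))
E
python3 tq.py; python3 -m jog '[0.05,0,0,0,0,0,2, 0.05,0,0,0,0,0,4, 0.05,0,0,0,0,0,4]';python3 tq.py
```

```text
time: 13.75
tool_pos: [0.5937, 0.0855, 0.1411]
tool_rot: [0.001, 0.581, 0.814, 0.001]
contact_force: [-0.2, 1.4, -2.1]
gripper_width: 0.0126
grasp_force: 63.8
[ 0.2866 -0.1043  0.0225] [-0.2405  1.429  -2.0501] [0.5937 0.0855 0.1411] phi 108.94791407729707
time: 14.0
tool_pos: [0.5932, 0.0856, 0.141]
tool_rot: [0.0, 0.607, 0.794, 0.0]
contact_force: [-0.7, 1.4, -0.4]
gripper_width: 0.0127
grasp_force: 65.0
[0.478  0.1026 0.867 ] [-0.6955  1.3847 -0.3895] [0.5932 0.0856 0.141 ] phi 105.19895241167391
```

```bash
python3 -m jog '[0.05,0,0,0,0,0,1, 0.05,0,0,0,0,0,1]'; python3 tq.py; python3 -m jog '[0.05,0,0,0,0,0,-2, 0.05,0,0,0,0,0,-2]';python3 tq.py;
```

```text
time: 14.17
tool_pos: [0.5932, 0.0855, 0.141]
tool_rot: [0.0, 0.615, 0.789, 0.0]
contact_force: [-0.8, 3.6, 1.2]
gripper_width: 0.0123
grasp_force: 67.3
[0.6282 0.0861 1.1237] [-0.8235  3.6161  1.2126] [0.5932 0.0855 0.141 ] phi 104.14583324351344
time: 14.33
tool_pos: [0.5932, 0.0855, 0.1409]
tool_rot: [0.0, 0.602, 0.799, 0.001]
contact_force: [-0.6, 3.0, 2.8]
gripper_width: 0.0126
grasp_force: 64.6
[0.731  0.158  0.6231] [-0.6331  3.0361  2.8006] [0.5932 0.0855 0.1409] phi 106.01113360039756
```

```bash
python3 -m jog '[0.05,0,0,0,0,0,-1, 0.05,0,0,0,0,0,-1.7, 0.05,0,0,0,0,0,-1.7]';python3 tq.py; python3 -m jog '[0.05,0,0,-3,0,0,0, 0.05,0,0,-8,0,0,0, 0.05,0,0,-14,0,0,0, 0.05,0,0,-22,0,0,0, 0.05,0,0,-32,0,0,0, 0.05,0,0,-45,0,0,0, 0.05,0,0,-65,0,0,0, 0.05,0,0,-82,0,0,0, 0.05,0,0,-92,0,0,0, 0.05,0,0,-95,0,0,0, 0.05,0,0,-95,0,0,0, 0.05,0,0,-95,0,0,0]'; python3 yaw2.py; python3 yaw2.py
```

```text
time: 14.58
tool_pos: [0.5933, 0.0854, 0.1409]
tool_rot: [0.0, 0.59, 0.807, 0.001]
contact_force: [-0.6, 4.2, 2.9]
gripper_width: 0.0125
grasp_force: 64.5
[0.8248 0.1407 0.1871] [-0.5962  4.1611  2.9252] [0.5933 0.0854 0.1409] phi 107.62483739320672
time: 15.58
tool_pos: [0.5923, 0.0848, 0.235]
tool_rot: [-0.0, 0.59, 0.807, -0.0]
contact_force: [0.3, 0.2, -5.3]
gripper_width: 0.0124
grasp_force: 63.4
jar [0.593  0.0833] yaw 27.084853841464536 r 0.007839356277751404 med mm 0.6483715524827904 phi 107.6860183187884 lug rel -99.39883552267614 tcp [0.5917 0.0849 0.2337]
jar [0.5929 0.0834] yaw 27.143747755247414 r 0.007893085340399087 med mm 0.5930478839538348 phi 107.6896825504766 lug rel -99.45406520477081 tcp [0.5922 0.0849 0.2342]
```

```bash
python3 -c "
from h import *
go(.464,.1365,.234,106.2);go(.464,.1365,.234,106.2)"
```

```text
shift [  88.0849 -106.4772    0.4065] turn [-0.1094 -0.0218  1.4897]
shift [  88.0849 -106.4772    0.4065] turn [-0.1094 -0.0218  1.4897]
```

```bash
python3 -m jog '[0.05,3,-3.5,0,0,0,0, 0.05,8,-10,0,0,0,0, 0.05,17,-20,0,0,0,0.3, 0.05,27,-32.5,0,0,0,0.6, 0.05,37,-45,0,0,0,0.9, 0.05,47,-57,0,0,0,1.2, 0.05,58,-70,0,0,0,1.5, 0.05,68,-82.5,0,0,0,1.5, 0.05,77,-93,0,0,0,1.5, 0.05,83,-100.5,0,0,0,1.5, 0.05,87,-105,0,0,0,1.5, 0.05,88,-106.5,0,0,0,1.5, 0.05,88,-106.5,0,0,0,1.5, 0.05,88,-106.5,0,0,0,1.5]'; python3 yaw2.py
python3 - <<'E'
from h import *
im,d=capture("scene");cv2.imwrite("pics/s6.png",cv2.resize(im[140:300,230:390],None,fx=3.7,fy=3.7,interpolation=cv2.INTER_CUBIC))
E
```

```text
time: 17.05
tool_pos: [0.4653, 0.1364, 0.2356]
tool_rot: [0.001, 0.601, 0.8, 0.0]
contact_force: [0.3, -0.8, -4.8]
gripper_width: 0.0127
grasp_force: 63.3
jar [0.4666 0.1348] yaw 25.634555557546836 r 0.00801900417190301 med mm 0.5854715795950566 phi 106.16284261091629 lug rel -99.47171294663055 tcp [0.4653 0.1363 0.2354]
```

View pics/s6.png

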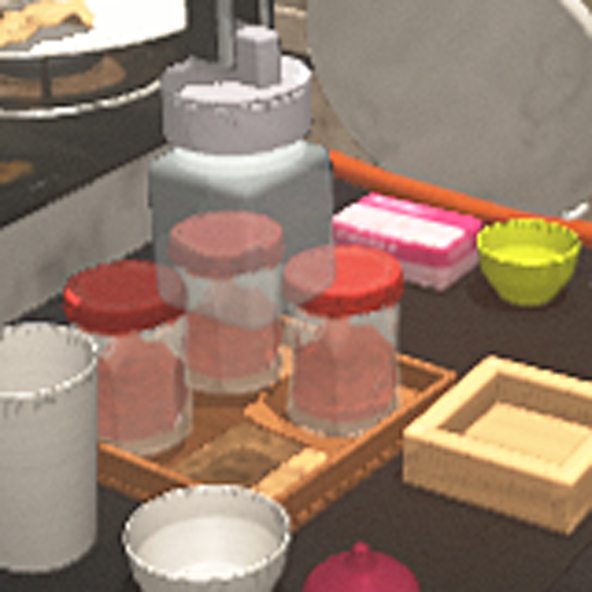

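The jar hangs over the tray; the pad is at about (245,455), with the three closed jars around it and clear. Before placing, I compare the scene camera with the top camera on the stand, to get the jar's offset relative to the tray.

```bash
python3 - <<'E'
from h import *
from scipy.ndimage import map_coordinates
def sides(cam,ims,side,z,p,win=.006):
    c=calibration(cam);r=np.mean([cv2.GaussianBlur(i,(0,0),.6).astype(float)[...,2] for i in ims],0);offs=np.arange(-win,win,.0003)
    th=p[2];R2=np.array([[np.cos(th),-np.sin(th)],[np.sin(th),np.cos(th)]])
    for k in range(4):
        n=np.array([np.cos(k*np.pi/2),np.sin(k*np.pi/2)]);t=np.array([-n[1],n[0]]);o=[]
        for u in np.linspace(-.42,.42,41)*side:
            W=np.array([R2@(n*(side/2+e)+t*u)+p[:2] for e in offs]);X=np.c_[W,np.full(len(W),z)]@np.array(c["R"]).T+np.array(c["t"]);q=X@np.array(c["camera_matrix"]).T;q=q[:,:2]/q[:,2:]
            g=-np.gradient(map_coordinates(r,[q[:,1],q[:,0]],order=1));i=g.argmax()
            if 2<i<len(offs)-3 and g[i]>1.5:o.append((u,offs[i]*1000,g[i]))
        o=np.array(o)
        if len(o)>4:print(cam,"side",k*90,"n",len(o),"median off mm",np.median(o[:,1]).round(2),"IQR",np.percentile(o[:,1],[25,75]).round(1),"grad",np.median(o[:,2]).round(1))
S=[capture("scene")[0] for _ in range(3)];T=[capture("top")[0] for _ in range(2)]
ps=np.r_[.5942,.0847,np.radians(30.6)];pt=np.r_[.4833,.1875,np.radians(25.66)]
sides("scene",S,.092,.03,ps);sides("scene",S,.164,.022,pt);sides("top",T,.092,.03,ps)
cv2.imwrite("pics/t6.png",cv2.resize(T[0][150:310,240:420],None,fx=3.3,fy=3.3))
E
```

```text
scene side 0 n 41 median off mm 0.6 IQR [-0.   0.9] grad 9.3
scene side 90 n 41 median off mm 0.3 IQR [-0.   0.3] grad 10.1
scene side 180 n 41 median off mm 1.8 IQR [1.5 2.1] grad 4.8
scene side 270 n 40 median off mm 0.6 IQR [0.6 0.9] grad 6.7
scene side 0 n 18 median off mm 1.35 IQR [1.  2.4] grad 4.4
scene side 90 n 13 median off mm 3.0 IQR [2.1 3.9] grad 2.2
scene side 180 n 20 median off mm -0.0 IQR [-0.4  0.3] grad 5.6
scene side 270 n 41 median off mm -0.6 IQR [-1.2 -0. ] grad 5.8
top side 0 n 41 median off mm 1.2 IQR [1.2 1.5] grad 9.3
top side 90 n 41 median off mm 1.2 IQR [1.2 1.5] grad 9.7
top side 180 n 36 median off mm 0.6 IQR [-2.3  1.2] grad 8.3
top side 270 n 41 median off mm 0.9 IQR [0.9 1.2] grad 9.5
```

View pics/t6.png

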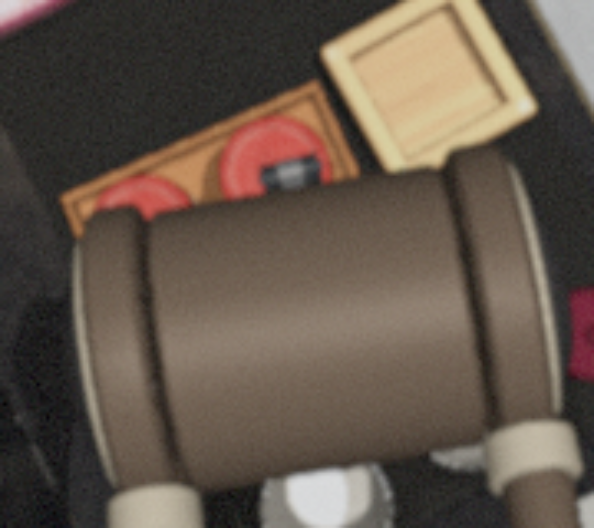

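```bash
python3 -m jog '[0.05,0.8,-1.4,4,0,0,0, 0.05,0.8,-1.4,12,0,0,0, 0.05,0.8,-1.4,25,0,0,0, 0.05,0.8,-1.4,40,0,0,0, 0.05,0.8,-1.4,55,0,0,0, 0.05,0.8,-1.4,70,0,0,0, 0.05,0.8,-1.4,80,0,0,0, 0.05,0.8,-1.4,85,0,0,0, 0.05,0.8,-1.4,87,0,0,0, 0.05,0.8,-1.4,87,0,0,0, 0.05,0.8,-1.4,87,0,0,0]'; python3 yaw2.py
cat > chk.py <<'E'
from h import *
import sys
im,d=capture("scene");c=calibration("scene")
def pr(X):
    q=np.array(c["camera_matrix"])@(np.array(c["R"])@np.array(X)+np.array(c["t"]));return q[:2]/q[2]
u0,v0,f=240,200,7
o=cv2.resize(im[v0:v0+80,u0:u0+110],None,fx=f,fy=f,interpolation=cv2.INTER_CUBIC)
def poly(ctr,yaw,side,z,col):
    t=np.radians(yaw);R=np.array([[np.cos(t),-np.sin(t)],[np.sin(t),np.cos(t)]])
    q=[(pr(np.r_[R@(np.array(k)*side/2)+ctr,z])-[u0-.5,v0-.5])*f for k in((1,1),(-1,1),(-1,-1),(1,-1))]
    cv2.polylines(o,[np.int32(np.round(q))],True,col,1)
poly((.4833,.1875),25.66,.164,.022,(255,255,0));poly((.4833,.1875),25.66,.154,.022,(255,255,0))
poly((.4650,.1355),25.66,.068,.008,(0,255,0))
cv2.imwrite("pics/%s.png"%sys.argv[1],o)
E
python3 chk.py s7
```

```text
time: 18.42
tool_pos: [0.4637, 0.137, 0.1489]
tool_rot: [0.0, 0.601, 0.8, 0.001]
contact_force: [0.4, -0.6, -4.5]
gripper_width: 0.0128
grasp_force: 63.3
jar [0.4652 0.1359] yaw 25.358364044541688 r 0.007290272574380007 med mm 0.741653941942002 phi 106.18813175509031 lug rel -99.17023228945138 tcp [0.4638 0.137  0.1492]
```

View pics/s7.png

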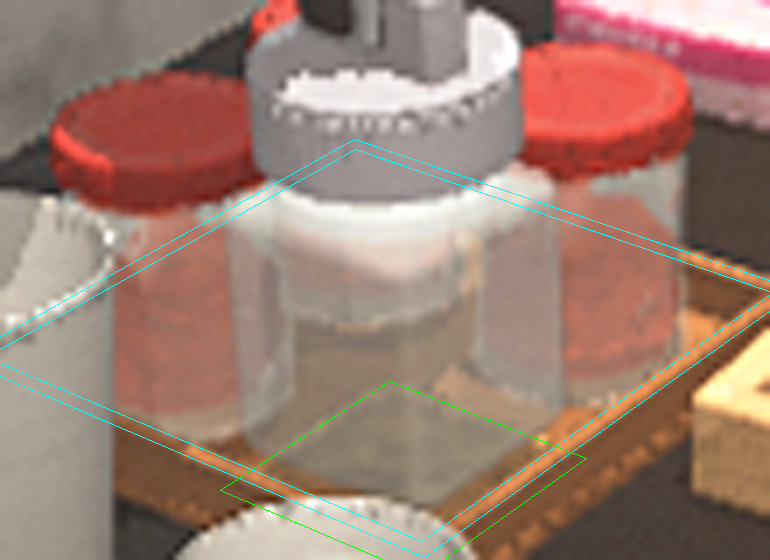

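The overlay (tray in cyan, pad in green) follows the tray rim, and the jar hangs centred over the pad. Lowering.

```bash
python3 -m jog '[0.05,0,-0.3,3,0,0,0, 0.05,0,-0.3,6,0,0,0, 0.05,0,-0.3,8,0,0,0, 0.05,0,-0.3,9,0,0,0, 0.05,0,-0.3,10,0,0,0, 0.05,0,-0.3,10.5,0,0,0, 0.05,0,-0.3,10.5,0,0,0]'; python3 tq.py; python3 yaw2.py
```

```text
time: 19.2
tool_pos: [0.4631, 0.1364, 0.1387]
tool_rot: [0.0, 0.6, 0.8, -0.0]
contact_force: [-1.5, -2.3, 4.3]
gripper_width: 0.0129
grasp_force: 64.6
[-0.5304  0.5501  0.011 ] [-1.4596 -2.3335  4.2567] [0.4631 0.1364 0.1387] phi 106.21342981054055
jar [0.4641 0.1347] yaw 25.4208599367682 r 0.006774860403804241 med mm 0.7655177077168073 phi 106.20803444601219 lug rel -99.212825490756 tcp [0.4631 0.1365 0.1386]
```

```bash
python3 -m jog '[0.2,0,0,0,0,0,0, 0.25,0,0,0,0,0,0, 0.35,0,0,0,0,0,0, 0.35,0,0,-4,0,0,0, 0.35,0,0,-15,0,0,0, 0.4,0,0,-35,0,0,0, 0.4,0,0,-65,0,0,0, 0.4,0,0,-100,0,0,0, 0.4,0,0,-130,0,0,0, 0.4,0,0,-130,0,0,0]'; python3 -c "
from h import *
from importlib import util
src=open('yaw2.py').read().rsplit('s=arm.state();t=',1)[0];exec(src)
fit(.008,np.array([.4645,.135]));fit(.008,np.array([.4645,.135]))
go(.45,-.1,.27,106)"
```

```text
time: 20.18
tool_pos: [0.4675, 0.1379, 0.2762]
tool_rot: [0.005, 0.6, 0.8, 0.006]
contact_force: [0.6, 0.5, 1.0]
gripper_width: 0.0342
grasp_force: 0.0
jar [0.4642 0.1346] yaw 25.607306730361366 r 0.006957011159076118 med mm 0.76656202190775 phi 106.1902377772002 lug rel -99.41706895316116 tcp [0.4628 0.1369 0.2685]
jar [0.4641 0.1346] yaw 25.58801733350043 r 0.006764400261484255 med mm 0.7849159175036917 phi 106.18357157172026 lug rel -99.40444576178017 tcp [0.4615 0.1365 0.2662]
shift [-223.9483  -77.0117   -3.6157] turn [-0.185  -0.018   0.1836]
```

```bash
python3 -m jog '[0.4,-40,-15,-10,0,0,0, 0.4,-80,-30,-10,0,0,0, 0.4,-120,-45,-10,0,0,0, 0.4,-160,-60,-10,0,0,0, 0.4,-200,-70,-10,0,0,0, 0.4,-240,-77,-10,0,0,0, 0.4,-260,-77,-10,0,0,0, 0.4,-260,-77,-10,0,0,0, 0.4,-260,-77,-10,0,0,0]'; python3 - <<'E'
from h import *
im,d=capture("top");P=cloud("top",d);c0=(.4645,.135)
def sel(c,r,z0,z1):return P[(d>0)&(np.hypot(P[...,0]-c[0],P[...,1]-c[1])<r)&(P[...,2]>z0)&(P[...,2]<z1)]
L=sel(c0,.045,.110,.125).astype(np.float32);print("lid",cv2.minEnclosingCircle(L[:,:2]*1000),np.median(L[:,2]))
B=sel(c0,.045,.133,.16);(c,s,a)=cv2.minAreaRect((B[:,:2]*1000).astype(np.float32));print("bar",c,s,a,np.median(B[:,2]))
for c in((.438,.205),(.496,.232),(.531,.1725)):
    J=sel(c,.05,.08,.1).astype(np.float32);print("closed",cv2.minEnclosingCircle(J[:,:2]*1000))
t=np.radians(25.66);R=np.array([[np.cos(t),-np.sin(t)],[np.sin(t),np.cos(t)]])
for k in((-1,-1),(-1,1),(1,1),(1,-1)):print(R@(np.array(k)*39)+[483.3,187.5])
cv2.imwrite("pics/t8.png",cv2.resize(im[140:310,240:420],None,fx=3.3,fy=3.3,interpolation=cv2.INTER_CUBIC))
E
```

```text
time: 21.23
tool_pos: [0.4605, -0.1352, 0.2763]
tool_rot: [-0.002, 0.602, 0.799, -0.0]
contact_force: [0.5, -0.1, 1.1]
gripper_width: 0.0342
grasp_force: 0.0
lid ((464.772216796875, 135.21974182128906), 33.769710540771484) 0.12082314
bar (464.8774108886719, 135.17019653320312) (13.900466918945312, 51.575836181640625) 16.520578384399414 0.14448922435299044
closed ((445.561279296875, 205.09393310546875), 44.094852447509766)
closed ((494.1080627441406, 224.55227661132812), 47.023529052734375)
closed ((524.8507080078125, 176.6954803466797), 44.29279708862305)
[465.0344 135.458 ]
[431.258  205.7656]
[501.5656 239.542 ]
[535.342  169.2344]
```

View pics/t8.png

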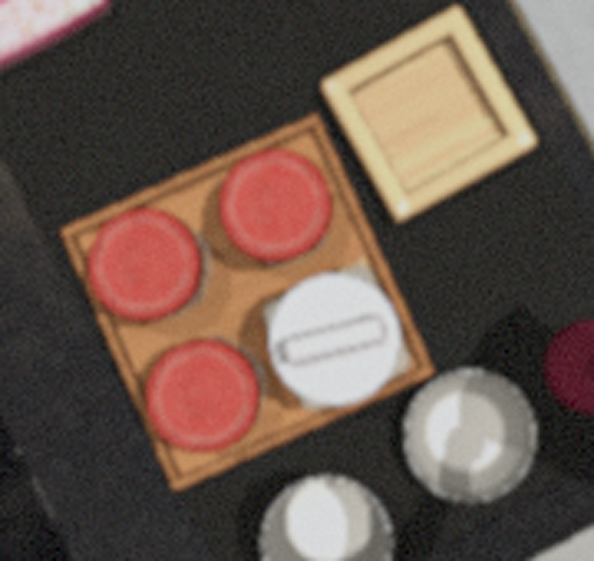

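The top view shows the jar standing on the pad at (335,340), square with the tray. The lid centre is within 0.5 mm of the place's centre, and the closed jars are unmoved.

```bash
python3 -c "
from rig import arm
print(arm.finish_job())"
```

```text
the job is handed in; nothing more can be done
None
```

The lid is screwed home to within about 1° of the stop as measured, and the jar stands square on the cork pad, centred to within about 0.5 mm; I handed the job in after about 21 s. The first lift let the lid back off about 8°, so I put the jar back in the stand, re-tightened the lid and lifted it again; the closed jars were not moved.

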